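# Open the rejects carton and tip the rejected sensors in

### The arm

A 6-joint arm with a two-finger parallel gripper is mounted at the origin on the work surface. World frame = base frame: x ahead of the robot, y to its left, z up, the work surface at z = 0. Lengths are in m, angles in rad, forces in N, time in s.
With the tool pointing down it reaches from about 0.425 to 0.95 m from the base axis. Payload 3.5 kg.
Tool frame: the origin (TCP) lies midway between the tips of the shut fingers; the grasp point (between the pads) lies 19 mm behind it (ctrl.pinch_z is the distance from the TCP to the grasp point, in m); z points along the fingers, y is the line along which they close (so a half turn about z gives the same grasp; the last joint's range is limited). The gripper opens to 85 mm and grips with 20 to 120 N. Pads are 22 mm wide; open, the fingers measure 114 mm over their backs; the gripper's body (76 mm by 85 mm) begins 54 mm behind the grasp point. The pads swing forward as they close: fully open they stand 13 mm farther back than shut.
Start: joints at [0.989, 0.286, 1.577, -0, 1.279, -0.15], TCP at [0.282, 0.613, 0.231] pointing down, gripper open.
Joint ranges: [-2.77, 2.77], [-0.9, 2.22], [0.21, 2.48], [-1.53, 4.67], [0.24, 2.81], [-2.84, 2.84]. Speed limits (rad/s): [2.79, 2.79, 3.14, 3.14, 3.14, 3.14].

### API

Orientations are given as a unit quaternion [x, y, z, w].
In Python, from plant import get_state, viewer, sign_off, ctrl gives the robot as it stands. The module is installed in compiled form; this text tells all that it offers.
- The arm moves only by the shell command python3 -m handwheel 'ROWS' [FORCE]. ROWS is JSON, a list that holds one entry, the list of rows, each a list of 5 numbers: the finger opening in m, from 0 to 0.0854, then the shift along the tool's x, y, z in m, then the turn about the tool's z in degrees. In form: [[[claw, x, y, z, spin], ...]]. A call has 1 to 12 rows; each row shifts and turns the commanded pose from where the row before left it, along the tool's axes as they then stand; what a row does not reach is not made up. A row lasts 1/12 s, in which the tool goes at most 41.7 mm and 7.16 degrees, less where a joint would pass 70% of its speed; a pose out of reach is approached as far as the arm can. A call is refused whole if a number of a shift passes 0.0417 or a number of a turn 7.16, either way. A call with a gripper value outside its range is refused whole. The fingers move at their own pace and stop on an object; FORCE is the grip in N (left out, the last holds). Time passes only in rows, so rows that do not move let the fingers close. It gives the time, the measured TCP pose, the force, the opening and the grip force at its end, in the units of the state.
- get_state(): the state, without advancing time (a new reading comes with each control period).
- viewer.read_camera(name): name is "scene" or "top" or "wrist"; returns the picture (384x512x3 uint8, blue, green, red); there is no depth.
- viewer.camera_params(name): a dict with "fov_y" (degrees; the focal length in pixels is half the picture's height over the tangent of half this angle, whatever the lens; pixels are square), "cx", "cy" (the principal point, pixels), "xyz" and "attitude" of the camera in the world; the wrist camera has in their place "hand_eye" (4x4, takes a point from camera to tool coordinates, whose origin is the TCP and whose axes are the flange's). Camera axes: x right, y up, looking along -z (the intrinsics and any distortion apply to the point x, -y, -z); pixel columns grow to the right and rows downward; lengths in m; the calibration is good to about 2 mm. A picture is of the moment at which its call begins: read the wrist's pose just before it. camera_params takes no time and is no camera call.
- sign_off(): hands the job in; it is judged then, once.
Trained networks look in the newest picture that a camera, given by its name, has taken for a name from the list of things; names that differ only in an ending like _2 or _b are one class to them, and where a whole thing is asked for, a point or a joint stands for the part that bears it (a point fixed in the world has none). Each returns a list of dicts, best first, with "confidence" (0 to 1); they miss things now and then, are a little off and sometimes report something else, mostly with a low value. They report only what shows in the picture. A call takes as long as a camera call.
- viewer.look_for(camera, name): "extent" ([left, top, width, height] as shares, 0 to 1, of the picture: columns of its width, rows of its height, round what is visible of it).
- viewer.outline_of(camera, name): "mask" (384x512 bool, what is visible of it) and "extent" ([left, top, width, height] as shares, 0 to 1, of the picture: columns of its width, rows of its height, round what is visible of it).
- viewer.pinpoint(camera, name): "xy" ([column, row] as shares, 0 to 1, of the picture: columns of its width, rows of its height: a listed point, or the origin of a listed thing).
The state is a dict: "time": time; "qpos": joint angles; "dq": joint speeds; "joint_efforts": joint torques, N m; "eef_pos": TCP position; "tcp_rot": TCP orientation; "contact_force": force on the tool from outside, world axes, zero at the start; "wrist_torque": the same for the moment, N m; "opening": opening from 0.0 (shut) to 1.0 (fully open); "finger_force": force on a finger pad.
Only numpy, scipy, OpenCV 4.12 (cv2) and the standard library are available. Lean on these libraries where they do the work, as an engineer would, in place of code of your own. Each camera call takes 0.05 s, during which the arm holds its last target. There are 200 camera calls.

### The job

Fold both long flaps of the cardboard carton outwards, well past upright, so that it stands open; then pick up the aluminium scoop tray by its upright black grip, bring its open lip low over the carton's mouth and tip all four rejected sensors off it into the carton. Put the empty tray back down flat on the granite plate and let go, with the flaps still folded out and without knocking or shifting the other things on the bench.

Things in the scene. Friction and masses are not known exactly. Their poses are not given: they have to be found in the camera images.
- carton: Brown cardboard carton, fixed, on the left or right half of the bench, turned up to 0.3 rad: 150 mm (its x) by 200 mm (its y) by 110 mm high outside, walls and floor 4 mm. Origin at the centre of its underside, z up. Its short flaps already hang outside its y ends (reaching 18 mm out, below the rim); the long flaps on its x sides stand ajar over the mouth. Two earlier rejects lie on its floor.
- carton_mouth (a point): Centre of the carton's mouth, 110 mm above the carton's origin, same axes.
- flap_near (a joint): Angle of the long flap hinged on the carton's -x (robot) side: 75 mm from hinge to free edge, 196 mm wide along the carton's y, 4 mm thick. 0 = level across the mouth, 1.57 = upright, 3.14 = level outside; stops at 4.2. Starts at 0.7 to 1.2. A stiff crease: it stays where it is left; about 0.6 N at the edge moves it. The flaps do not catch on each other.
- flap_far (a joint): The same for the long flap hinged on the carton's +x (far) side, opening the other way.
- flap_near_hinge (a point): Middle of the near flap's hinge line (which runs along the carton's y), 75 mm to the carton's -x from the centre, 110 mm up.
- flap_far_hinge (a point): Middle of the far flap's hinge line, 75 mm to the carton's +x from the centre, 110 mm up.
- flap_near_edge (a point): Middle of the near flap's free edge.
- flap_far_edge (a point): Middle of the far flap's free edge.
- plate: Grey granite plate, fixed: 300 mm (x) by 260 mm (y), top 45 mm above the bench. Origin at the centre of its underside, on the bench; z up. It stands on the half of the bench that the carton does not; turned by up to 0.15 rad.
- tray: Loose aluminium scoop tray, 220 g, on the plate with the rejects on it: floor 150 (its x) by 100 by 4 mm, walls 4 mm thick and 20 mm high on both y sides and the -x back, none at the +x end (the lip): pieces slide off there once it is tipped lip-down by 24 to 34 degrees. Origin at the centre of its underside, z up; x, from grip to lip, starts within 0.6 rad of straight away from the robot.
- tray_grip (a point): Point to pinch on the tray's upright black grip, a plate 10 mm thick (tray x), 50 mm wide (tray y), rising to 64 mm above the tray's underside just inside its back wall. The point is mid-thickness and mid-width, 68 mm behind the tray's origin and 45 mm above its underside. No reject stands within 38 mm of it.
- tray_lip (a point): Middle of the tray's open lip: 75 mm ahead of the tray's origin (its +x), on the floor's upper face, 4 mm above its underside.
- reject_a: Rejected sensor on the tray: round dark green can, 32 mm across, 24 mm high, 45 g, steel top. Origin at the centre of its underside.
- reject_b: Rejected sensor on the tray: square black block, 28 x 28 x 26 mm, 45 g, steel top. Origin at the centre of its underside.
- reject_c: Another square black reject like reject_b.
- reject_d: Another round green reject like reject_a.
- wash_bottle: Bystander: white wash bottle standing beyond one y end of the carton (which end varies), 168 to 185 mm from its centre; 68 mm across, 194 mm high, plus a thin bent spout to 227 mm that reaches 53 mm from its axis. Origin at the centre of its underside.
- mug: Bystander: white mug standing beyond the other y end of the carton, 168 to 185 mm from its centre; 72 mm across plus its handle, 85 mm high. Origin at the centre of its underside.
- disc: Bystander on the plate's far part: black encoder disc, 60 mm across, 6 mm thick with a hub to 10 mm. Origin at the centre of its underside.
- screw_jar: Bystander on the plate's far part: low clear jar of brass screws, 50 mm across, 26 mm high. Origin at the centre of its underside.
- gauge_block: Bystander on a robot-side corner of the plate: steel gauge block 35 x 30 x 9 mm. Origin at the centre of its underside.
- screwdriver: Bystander: small screwdriver 110 mm long lying crosswise on the bench, straight ahead of the robot, between carton and plate. Origin at its middle, on the bench.

How it is judged:
By the outcome, as a careful person would: the job done as asked, in the order asked, and still so for the second after the job is handed in, with the robot touching nothing.
It also fails if it takes over 70 s, if anything falls off the work surface, if the arm or the gripper's body presses on something with over 40 N, if the wrist force passes 120 N, or if a joint passes its speed limit or range.

## Working session

There is one attempt and no reset: what is moved stays moved. The work goes in short steps, Python scripts to look and compute and a shell command to move; the robot and the scene stay as the last step left them, time stands still between calls to the robot, and variables do not carry over. Pictures are saved under pics/ and viewed, at most 10 in all, crops included, and the job is handed in when it is done.

```bash
mkdir -p pics
python3 - <<'E'
from plant import get_state, viewer, ctrl
import cv2
s=get_state(); print(s)
for c in("scene","top","wrist"):
    print(c,viewer.camera_params(c))
cv2.imwrite('pics/top.png',viewer.read_camera("top"))
cv2.imwrite('pics/scene.png',viewer.read_camera("scene"))
print([a for a in dir(ctrl) if a[0]!='_'])
E
```

```text
{'time': 0.0, 'qpos': array([ 9.88996073e-01,  2.87189292e-01,  1.57818074e+00, -1.00475372e-05,
        1.27860069e+00, -1.50002958e-01]), 'dq': array([ 0.0008851 ,  0.00058196, -0.00054047,  0.00045818,  0.0001943 ,
        0.0008989 ]), 'joint_efforts': array([-1.15980779e-04, -4.05969644e+01, -2.92630613e+01, -1.65320612e-04,
        5.71869925e-03, -5.66569810e-06]), 'eef_pos': array([0.28210079, 0.6124986 , 0.2299294 ]), 'tcp_rot': array([ 2.14223729e-01,  9.76783896e-01, -1.11204388e-03, -4.20935890e-04]), 'contact_force': array([0.88969026, 0.84083865, 0.53968629]), 'wrist_torque': array([ 0.01590006, -0.02371326, -0.04156767]), 'finger_force': 0.0, 'opening': 0.9991200699618277}
scene {'fov_y': 55.07875748602872, 'cx': 255.06465007153216, 'cy': 196.868108989728, 'xyz': array([1.0669104 , 0.8262994 , 0.74037288]), 'attitude': array([0.12934608, 0.4593724 , 0.83904435, 0.26124925])}
top {'fov_y': 56.343000879101865, 'cx': 251.6256966662878, 'cy': 192.39983912244583, 'xyz': array([0.4922389 , 0.0106564 , 0.98673914]), 'attitude': array([-0.01962186,  0.02160364,  0.70839443, -0.70521316])}
wrist {'fov_y': 60.1952794365182, 'cx': 257.03393123083447, 'cy': 190.92155773671345, 'hand_eye': array([[-3.95495222e-04,  9.46004551e-01,  3.24153102e-01,
         8.36418213e-02],
       [ 9.99999119e-01, -3.67203922e-05,  1.32725101e-03,
        -1.19614420e-03],
       [ 1.26748852e-03,  3.24153342e-01, -9.46003702e-01,
        -1.43020727e-01],
       [ 0.00000000e+00,  0.00000000e+00,  0.00000000e+00,
         1.00000000e+00]])}
['Unreachable', 'pinch_z']
```

View pics/top.png

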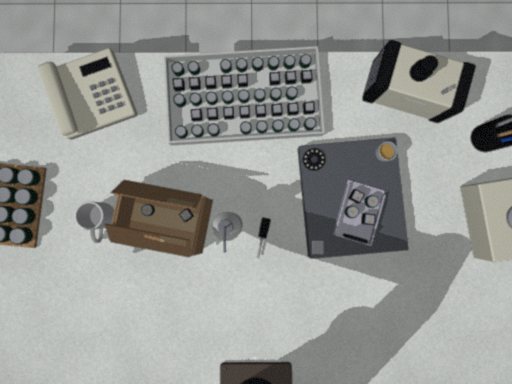

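View pics/scene.png

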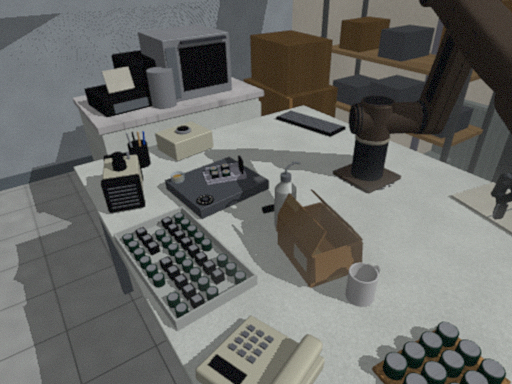

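```bash
cat > h.py <<'E'
import numpy as np
from plant import get_state, viewer, ctrl
from scipy.spatial.transform import Rotation as R
def cam(c):
    p=viewer.camera_params(c); f=192/np.tan(np.radians(p['fov_y']/2))
    if c=='wrist':
        s=get_state(); T=np.eye(4); T[:3,:3]=R.from_quat(s['tcp_rot']).as_matrix(); T[:3,3]=s['eef_pos']
        M=T@p['hand_eye']; return f,p['cx'],p['cy'],M[:3,3],M[:3,:3]
    return f,p['cx'],p['cy'],p['xyz'],R.from_quat(p['attitude']).as_matrix()
def ray(C,u,v):
    f,cx,cy,o,A=C; d=A@np.array([(u-cx)/f,-(v-cy)/f,-1]); return o,d
def onz(C,u,v,z):
    o,d=ray(C,u,v); return o+d*(z-o[2])/d[2]
def tri(rs):
    A=0;b=0
    for o,d in rs:
        d=d/np.linalg.norm(d);P=np.eye(3)-np.outer(d,d);A=A+P;b=b+P@o
    return np.linalg.solve(A,b)
def proj(C,p):
    f,cx,cy,o,A=C; q=A.T@(np.asarray(p)-o); return cx-f*q[0]/q[2], cy+f*q[1]/q[2]
def pt(c,name):
    r=viewer.pinpoint(c,name)
    return [(round(x['confidence'],2),x['xy'][0]*512,x['xy'][1]*384) for x in r]
def yaw():
    m=R.from_quat(get_state()['tcp_rot']).as_matrix(); return m
E
python3 - <<'E'
from h import *
np.set_printoptions(precision=3,suppress=True)
Z={'carton_mouth':.11,'flap_near_hinge':.11,'flap_far_hinge':.11,'flap_near_edge':None,'flap_far_edge':None,'tray_grip':.09,'tray_lip':.049,'tray':.045,'plate':0,'wash_bottle':0,'mug':0,'carton':0,'gauge_block':.045,'disc':.045,'screw_jar':.045,'screwdriver':0}
for n,z in Z.items():
    rs=[]
    out=[]
    for c in('top','scene'):
        C=cam(c); r=pt(c,n)
        if r:
            rs.append(ray(C,*r[0][1:])); out.append((r[0][0],np.round(r[0][1:]),onz(C,*r[0][1:],z)[:2] if z is not None else None))
    print(n,out,tri(rs) if len(rs)==2 else '')
print(yaw(),ctrl.pinch_z)
E
```

```text
carton_mouth [(0.7, array([157., 216.]), array([0.488, 0.24 ])), (0.86, array([318., 229.]), array([0.488, 0.251]))] [0.486 0.244 0.104]
flap_near_hinge [(0.94, array([151., 246.]), array([0.414, 0.254])), (0.53, array([340., 220.]), array([0.41 , 0.253]))] [0.414 0.254 0.112]
flap_far_hinge [(0.9, array([164., 187.]), array([0.557, 0.223])), (0.69, array([291., 234.]), array([0.563, 0.224]))] [0.559 0.222 0.108]
flap_near_edge [(0.57, array([150., 236.]), None), (0.5, array([331., 206.]), None)] [0.441 0.241 0.163]
flap_far_edge [(0.91, array([148., 199.]), None), (0.62, array([302., 213.]), None)] [0.53  0.238 0.177]
tray_grip [(0.84, array([355., 239.]), array([ 0.429, -0.248])), (0.84, array([240., 164.]), array([ 0.441, -0.235]))] [ 0.429 -0.252  0.079]
tray_lip [(0.94, array([369., 185.]), array([ 0.566, -0.3  ])), (0.63, array([205., 178.]), array([ 0.567, -0.289]))] [ 0.564 -0.3    0.044]
tray [(0.74, array([355., 212.]), array([ 0.496, -0.264])), (0.73, array([226., 175.]), array([ 0.488, -0.262]))] [ 0.492 -0.261  0.048]
plate [(0.77, array([354., 198.]), array([ 0.532, -0.
[... 363 characters left out ...]
[(0.83, array([167., 217.]), array([0.482, 0.241]))] 
gauge_block [(0.53, array([318., 248.]), array([ 0.402, -0.165])), (0.71, array([204., 177.]), array([ 0.562, -0.303]))] [ 0.499 -0.198  0.086]
disc [(0.94, array([312., 160.]), array([ 0.633, -0.152])), (0.49, array([207., 198.]), array([ 0.624, -0.165]))] [ 0.631 -0.15   0.056]
screw_jar [(0.91, array([381., 152.]), array([ 0.654, -0.334])), (0.62, array([177., 182.]), array([ 0.664, -0.329]))] [ 0.658 -0.339  0.038]
screwdriver [(0.79, array([264., 234.]), array([ 0.436, -0.025])), (0.54, array([277., 208.]), array([ 0.422, -0.024]))] [ 0.431 -0.021  0.005]
[[-0.908  0.418  0.   ]
 [ 0.418  0.908  0.   ]
 [ 0.     0.    -1.   ]] 0.0187
```

```bash
python3 -m handwheel '[[[0,0,0,0,-6.35],[0,0,0,0,-6.35],[0,-0.0231,-0.0268,0,0],[0,-0.0231,-0.0268,0,0],[0,-0.0231,-0.0268,0,0],[0,-0.0231,-0.0268,0,0],[0,-0.0231,-0.0268,0,0],[0,-0.0231,-0.0268,0,0],[0,-0.0231,-0.0268,0,0],[0,-0.0231,-0.0268,0,0],[0,-0.0231,-0.0268,0,0],[0,-0.0231,-0.0268,0,0]]]'; python3 -m handwheel '[[[0,-0.0231,-0.0268,0,0],[0,-0.0231,-0.0268,0,0],[0,0,0,0,0],[0,0,0,0,0]]]'
cat > w.py <<'E'
import sys
from h import *
C0=np.array([.486,.240]); a=-.21; X=np.array([np.cos(a),np.sin(a)]); Y=np.array([-X[1],X[0]])
s=get_state(); M=yaw(); p=s['eef_pos']
print('t',s['time'],'pos',p.round(4),'toolx',M[:2,0].round(3),'tooly',M[:2,1].round(3),'tilt',M[2].round(3),'F',s['contact_force'].round(1),'open',round(s['opening']*.0854,4),'fing',round(s['finger_force'],1))
d=p[:2]-C0; print('carton frame',(d@X).round(4),(d@Y).round(4),p[2].round(4))
E
python3 w.py
```

```text
time: 2.7
eef_pos: [0.453, 0.3012, 0.2317]
tcp_rot: [0.105, 0.994, 0.0, 0.0]
contact_force: [0.3, 0.2, -0.8]
opening: -0.004
finger_force: 0.0
time: 3.03
eef_pos: [0.4872, 0.2393, 0.2315]
tcp_rot: [0.107, 0.994, 0.0, 0.0]
contact_force: [-0.2, -0.1, 0.4]
opening: 0.005
finger_force: 0.0
t 3.0333 pos [0.4872 0.2393 0.2315] toolx [-0.977  0.212] tooly [0.212 0.977] tilt [-0.  0. -1.] F [-0.2 -0.1  0.4] open 0.0005 fing 0.0
carton frame 0.0014 -0.0004 0.2315
```

```bash
python3 -m handwheel '[[[0,0,0,0.03,0],[0,0,0,0.03,0],[0,0,0,0.03,0],[0,0.02,0,0,0],[0,0.02,0,0,0],[0,0.02,0,0,0],[0,0.02,0,0,0],[0,0.02,0,0,0],[0,0.015,0,0,0],[0,0.01,0,0.01,0],[0,0.005,0,0.015,0],[0,0,0,0.015,0]]]'; python3 -m handwheel '[[[0,0,0,0.015,0],[0,0,0,0,0]]]' ;python3 w.py
python3 - <<'E'
from h import *
import cv2
cv2.imwrite('pics/a.png',np.hstack([viewer.read_camera("top")[130:300,60:300],viewer.read_camera("scene")[130:300,200:440]]))
E
```

```text
time: 4.03
eef_pos: [0.3583, 0.2692, 0.1011]
tcp_rot: [0.104, 0.995, 0.001, 0.001]
contact_force: [0.4, 0.0, 1.2]
opening: -0.003
finger_force: 0.6
time: 4.2
eef_pos: [0.3564, 0.2675, 0.083]
tcp_rot: [0.104, 0.995, -0.001, -0.003]
contact_force: [-0.2, -0.9, 0.1]
opening: -0.003
finger_force: 0.0
t 4.2 pos [0.3564 0.2675 0.083 ] toolx [-0.978  0.207] tooly [0.207 0.978] tilt [ 0.005 -0.004 -1.   ] F [-0.2 -0.9  0.1] open -0.0003 fing 0.0
carton frame -0.1325 -0.0001 0.083
```

View pics/a.png

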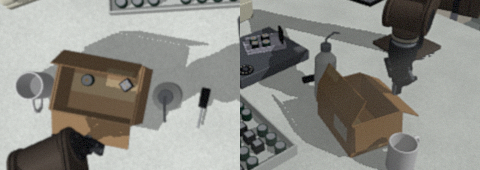

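```bash
python3 -m handwheel '[[[0,0,0,-0.03,0],[0,0,0,-0.03,0],[0,-0.03,0,0,0],[0,-0.03,0,0,0],[0,-0.035,0,0,0],[0,-0.035,0,0,0],[0,-0.02,0,0,0],[0,-0.02,0,0,0],[0,-0.02,0,0,0],[0,-0.02,0,0,0],[0,-0.02,0,0,0],[0,-0.015,0,0,0]]]'; python3 -m handwheel '[[[0,-0.01,0,0.01,0],[0,-0.005,0,0.015,0],[0,0,0,0.015,0],[0,0,0,0.015,0],[0,0,0,0,0]]]' ;python3 w.py; python3 -m handwheel '[[[0,0,0,-0.035,0],[0,0,0,-0.035,0],[0,0,0,-0.04,0],[0,0,0,-0.04,0]]]'
python3 - <<'E'
from h import *
import cv2
cv2.imwrite('pics/b.png',np.hstack([viewer.read_camera("top")[130:300,60:300],viewer.read_camera("scene")[130:300,200:440]]))
E
```

```text
time: 5.3
eef_pos: [0.6004, 0.2167, 0.1471]
tcp_rot: [0.105, 0.994, 0.0, 0.0]
contact_force: [-1.1, 1.7, 0.3]
opening: -0.001
finger_force: 0.3
time: 5.72
eef_pos: [0.6117, 0.2134, 0.0881]
tcp_rot: [0.105, 0.994, -0.001, -0.003]
contact_force: [-0.4, -0.7, -1.3]
opening: 0.002
finger_force: 0.0
t 5.7167 pos [0.6117 0.2134 0.0881] toolx [-0.978  0.209] tooly [0.209 0.978] tilt [ 0.005 -0.002 -1.   ] F [-0.4 -0.7 -1.3] open 0.0002 fing 0.0
carton frame 0.1285 0.0002 0.0881
time: 6.05
eef_pos: [0.6129, 0.2138, 0.2431]
tcp_rot: [0.105, 0.995, -0.0, -0.0]
contact_force: [1.3, -0.2, -0.7]
opening: 0.005
finger_force: 0.0
```

View pics/b.png

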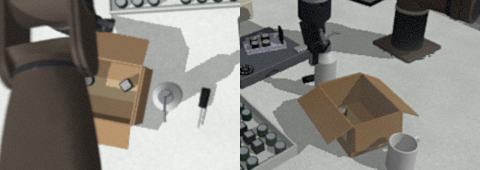

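```bash
python3 -m handwheel '[[[0.0854,0.0068,-0.041,0,0],[0.0854,0.0068,-0.041,0,0],[0.0854,0.0068,-0.041,0,0],[0.0854,0.0068,-0.041,0,0],[0.0854,0.0068,-0.041,0,0],[0.0854,0.0068,-0.041,0,0],[0.0854,0.0068,-0.041,0,0],[0.0854,0.0068,-0.041,0,0],[0.0854,0.0068,-0.041,0,0],[0.0854,0.0068,-0.041,0,0],[0.0854,0.0068,-0.041,0,0],[0.0854,0.0068,-0.041,0,0]]]'; python3 -m handwheel '[[[0.0854,0,0,0.03,4.3],[0.0854,0,0,0,4.3],[0.0854,0,0,0,0],[0.0854,0,0,0,0]]]'; python3 w.py
cat > g.py <<'E'
from h import *
import cv2,sys
np.set_printoptions(precision=4,suppress=True)
C=cam('wrist'); cv2.imwrite('pics/%s.png'%sys.argv[1],viewer.read_camera("wrist"))
for n,z in(('tray_grip',.09),('tray_lip',.049),('tray',.045),('flap_near_hinge',.11)):
    for r in pt('wrist',n)[:2]: print(n,np.round(r,2),onz(C,*r[1:],z))
E
python3 g.py w1
```

```text
time: 7.15
eef_pos: [0.4301, -0.2519, 0.2419]
tcp_rot: [0.105, 0.995, -0.0, 0.001]
contact_force: [0.9, -0.4, 0.4]
opening: 1.002
finger_force: 0.0
time: 7.48
eef_pos: [0.4312, -0.2505, 0.2116]
tcp_rot: [0.178, 0.984, -0.0, 0.0]
contact_force: [0.4, 0.9, -0.5]
opening: 0.999
finger_force: 0.0
t 7.4833 pos [ 0.4312 -0.2505  0.2116] toolx [-0.936  0.351] tooly [0.351 0.936] tilt [-0. -0. -1.] F [ 0.4  0.9 -0.5] open 0.0853 fing 0.0
carton frame 0.0486 -0.4912 0.2116
tray_grip [  0.74 258.41 179.9 ] [ 0.4284 -0.25    0.09  ]
tray_lip [  0.67 265.22 294.91] [ 0.5659 -0.2933  0.049 ]
tray_lip [  0.56 472.78  74.69] [ 0.416  -0.0461  0.049 ]
tray [  0.73 259.38 230.02] [ 0.4923 -0.2726  0.045 ]
```

View pics/w1.png

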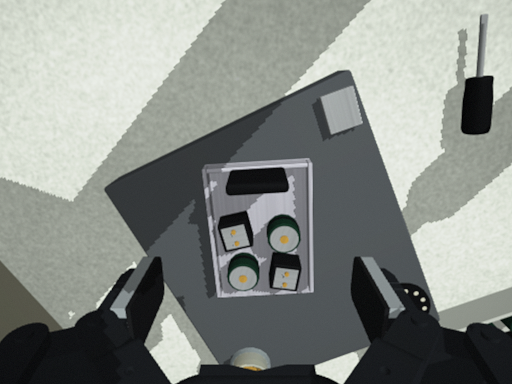

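```bash
python3 -m handwheel '[[[0.0854,0.002,0,0.04,-3.1],[0.0854,0,0,0.04,0],[0.0854,0,0,0.03,0],[0.0854,0,0,0.02,0],[0.0854,0,0,0.0105,0],[0.0854,0,0,0,0],[0.0854,0,0,0,0]]]' 20 && python3 w.py && python3 -m handwheel '[[[0.03,0,0,0,0],[0.03,0,0,0,0],[0.03,0,0,0,0],[0.03,0,0,0,0],[0.03,0,0,0,0],[0.03,0,0,0,0],[0.03,0,0,0,0],[0.03,0,0,0,0]]]' 20; python3 w.py;  python3 -m handwheel '[[[0.03,0,0,-0.004,0],[0.03,0,0,-0.004,0],[0.03,0,0,0,0],[0.03,0,0,0,0]]]'; python3 w.py; python3 g.py w2
```

```text
time: 8.32
eef_pos: [0.4299, -0.2501, 0.0715]
tcp_rot: [0.152, 0.988, -0.0, 0.0]
contact_force: [-0.3, -0.5, 0.8]
opening: 1.0
finger_force: 0.0
t 8.3167 pos [ 0.4299 -0.2501  0.0715] toolx [-0.954  0.301] tooly [0.301 0.954] tilt [-0.001 -0.    -1.   ] F [-0.3 -0.5  0.8] open 0.0854 fing 0.0
carton frame 0.0473 -0.491 0.0715
time: 8.98
eef_pos: [0.4303, -0.2506, 0.0726]
tcp_rot: [0.152, 0.988, -0.001, 0.001]
contact_force: [-0.4, 2.6, 6.0]
opening: 0.582
finger_force: 22.2
t 8.9833 pos [ 0.4303 -0.2506  0.0726] toolx [-0.954  0.301] tooly [0.301 0.954] tilt [-0.003 -0.001 -1.   ] F [-0.4  2.6  6. ] open 0.0497 fing 22.2
carton frame 0.0478 -0.4914 0.0726
time: 9.32
eef_pos: [0.4287, -0.2494, 0.0782]
tcp_rot: [0.152, 0.988, 0.0, -0.001]
contact_force: [-0.5, 0.7, -3.9]
opening: 0.583
finger_force: 21.5
t 9.3167 pos [ 0.4287 -0.2494  0.0782] toolx [-0.953  0.301] tooly [0.301 0.953] tilt [ 0.001  0.    -1.   ] F [-0.5  0.7 -3.9] open 0.0498 fing 21.5
carton frame 0.046 -0.4906 0.0782
tray_grip [  0.62 259.79 276.9 ] [ 0.4314 -0.2504  0.09  ]
tray [  0.89 256.82 322.71] [ 0.4922 -0.2712  0.045 ]
```

View pics/w2.png

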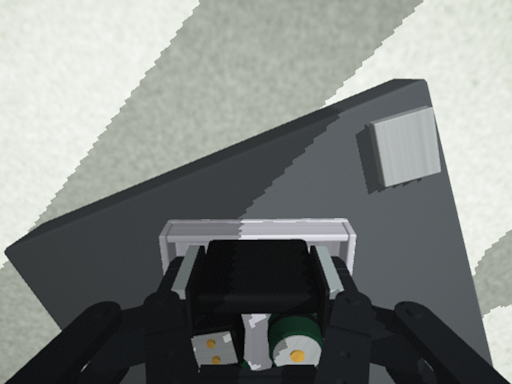

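```bash
python3 -m handwheel '[[[0.03,0,0,0,0],[0.03,0,0,0,0],[0.03,0,0,-0.01,0],[0.03,0,0,-0.02,0],[0.03,0,0,-0.03,0],[0.03,0,0,-0.03,0],[0.03,0,0,-0.03,0],[0.03,0,0,-0.03,0],[0.03,0,0,-0.02,0],[0.03,0,0,-0.015,0],[0.03,0,0,-0.01,0],[0.03,0,0,-0.005,0]]]' 70; python3 w.py
python3 - <<'E'
from h import *
import cv2
print(get_state()['wrist_torque'],R.from_quat(get_state()['tcp_rot']).inv().apply(get_state()['wrist_torque']))
cv2.imwrite('pics/c.png',np.hstack([viewer.read_camera("scene")[20:260,130:400],viewer.read_camera("wrist")[144:384,121:391]]))
E
```

```text
time: 10.57
eef_pos: [0.4297, -0.2502, 0.2811]
tcp_rot: [0.152, 0.988, -0.001, 0.001]
contact_force: [-0.6, 0.8, -3.4]
opening: 0.571
finger_force: 73.2
t 10.5667 pos [ 0.4297 -0.2502  0.2811] toolx [-0.954  0.301] tooly [0.301 0.954] tilt [-0.003 -0.001 -1.   ] F [-0.6  0.8 -3.4] open 0.0488 fing 73.2
carton frame 0.0471 -0.4912 0.2811
[ 0.10320958  0.22591519 -0.02110783] [-0.03027711  0.24654339  0.02085867]
```

View pics/c.png

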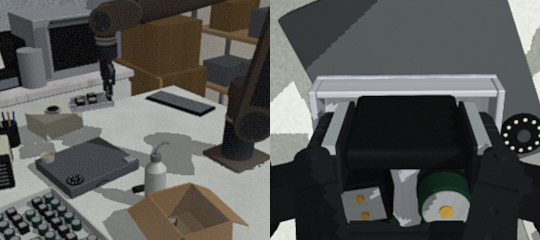

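```bash
python3 -m handwheel '[[[0.03,0.002,0.01,0,0],[0.03,0.003,0.02,0,0],[0.03,0.005,0.028,0,0],[0.03,0.005,0.032,0,0],[0.03,0.005,0.032,0,0],[0.03,0.005,0.032,0,0],[0.03,0.005,0.032,0,0],[0.03,0.005,0.032,0,0],[0.03,0.005,0.032,0,0],[0.03,0.004,0.025,0,0],[0.03,0.003,0.013,0,0]]]';python3 w.py; python3 -m handwheel '[[[0.03,0.009,0.009,0,0],[0.03,0.017,0.017,0,0],[0.03,0.023,0.022,0,0],[0.03,0.023,0.022,0,0],[0.03,0.023,0.022,0,0],[0.03,0.023,0.022,0,0],[0.03,0.023,0.022,0,0],[0.03,0.023,0.022,0,0],[0.03,0.017,0.016,0,0],[0.03,0.009,0.0075,0,0],[0.03,0,0,0,-2.5],[0.03,0,0,0,-2.5]]]'; python3 w.py; python3 -c "
from h import *
print(R.from_quat(get_state()['tcp_rot']).inv().apply(get_state()['wrist_torque']))
import cv2
cv2.imwrite('pics/d.png',np.hstack([viewer.read_camera('top')[100:300,60:340],viewer.read_camera('scene')[50:250,200:480]]))"
```

```text
time: 11.58
eef_pos: [0.4701, 0.0426, 0.2769]
tcp_rot: [0.151, 0.989, 0.001, -0.002]
contact_force: [0.1, -0.5, -4.6]
opening: 0.57
finger_force: 73.5
t 11.5833 pos [0.4701 0.0426 0.2769] toolx [-0.954  0.299] tooly [0.299 0.954] tilt [ 0.004  0.002 -1.   ] F [ 0.1 -0.5 -4.6] open 0.0487 fing 73.5
carton frame 0.0256 -0.1964 0.2769
time: 12.58
eef_pos: [0.343, 0.2697, 0.2775]
tcp_rot: [0.107, 0.994, -0.0, -0.001]
contact_force: [-0.2, -0.1, -4.2]
opening: 0.573
finger_force: 73.6
t 12.5833 pos [0.343  0.2697 0.2775] toolx [-0.977  0.214] tooly [0.214 0.977] tilt [ 0.003 -0.001 -1.   ] F [-0.2 -0.1 -4.2] open 0.0489 fing 73.6
carton frame -0.1461 -0.0008 0.2775
[-0.04807963  0.21567976 -0.01223971]
```

View pics/d.png

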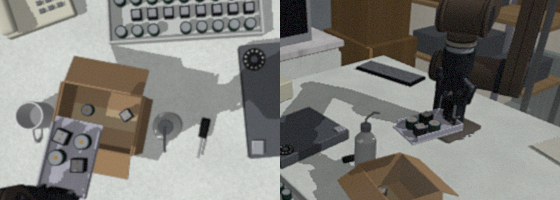

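```bash
python3 -m handwheel '[[[0.03,-0.003,0,0.01,0],[0.03,-0.004,0,0.018,0],[0.03,-0.004,0,0.02,0],[0.03,-0.004,0,0.02,0],[0.03,-0.004,0,0.02,0],[0.03,-0.004,0,0.018,0],[0.03,-0.002,0,0.013,0],[0.03,-0.001,0,0.008,0],[0.03,0,0,0.003,0],[0.03,0,0,0,0]]]' 20; python3 w.py; for i in 1; do python3 -m handwheel '[[[0.0490,0,0,0,0],[0.0492,0,0,0,0],[0.0492,0,0,0,0]]]'; python3 w.py; python3 -c "
from h import *
print(R.from_quat(get_state()['tcp_rot']).inv().apply(get_state()['wrist_torque']))"; python3 -m handwheel '[[[0.0495,0,0,0,0],[0.0495,0,0,0,0],[0.0495,0,0,0,0]]]'; python3 w.py; done; python3 -c "
from h import *
print(R.from_quat(get_state()['tcp_rot']).inv().apply(get_state()['wrist_torque']))"
```

```text
time: 13.52
eef_pos: [0.3696, 0.2631, 0.1477]
tcp_rot: [0.11, 0.994, -0.001, -0.001]
contact_force: [-0.6, 0.1, -4.0]
opening: 0.574
finger_force: 73.6
t 13.5167 pos [0.3696 0.2631 0.1477] toolx [-0.976  0.218] tooly [0.218 0.976] tilt [ 0.002 -0.001 -1.   ] F [-0.6  0.1 -4. ] open 0.049 fing 73.6
carton frame -0.1186 -0.0017 0.1477
time: 13.77
eef_pos: [0.3708, 0.2639, 0.15]
tcp_rot: [0.109, 0.994, 0.001, 0.001]
contact_force: [0.3, -0.3, -4.7]
opening: 0.579
finger_force: 42.0
t 13.7667 pos [0.3708 0.2639 0.15  ] toolx [-0.976  0.217] tooly [0.217 0.976] tilt [-0.002  0.001 -1.   ] F [ 0.3 -0.3 -4.7] open 0.0495 fing 42.0
carton frame -0.1176 -0.0006 0.15
[-0.04064593  0.18752882  0.01199925]
time: 14.02
eef_pos: [0.3703, 0.2637, 0.1492]
tcp_rot: [0.109, 0.994, 0.0, 0.0]
contact_force: [0.3, 0.2, -3.0]
opening: 0.58
finger_force: 26.2
t 14.0167 pos [0.3703 0.2637 0.1492] toolx [-0.976  0.217] tooly [0.217 0.976] tilt [-0.001  0.    -1.   ] F [ 0.3  0.2 -3. ] open 0.0496 fing 26.2
carton frame -0.1181 -0.001 0.1492
[ 0.00719724  0.21708742 -0.02739809]
```

```bash
cat > q.py <<'E'
from h import *
s=get_state(); r=R.from_quat(s['tcp_rot']).inv(); print('F',r.apply(s['contact_force']).round(1),'T',r.apply(s['wrist_torque']).round(2),'open',round(s['opening']*.0854,4),'fing',round(s['finger_force'],1),'z',s['eef_pos'][2].round(4),'t',s['time'])
E
python3 -m handwheel '[[[0.0496,0,0,0,0],[0.0496,0,0,0,0],[0.0496,0,0,0,0]]]' >/dev/null; python3 q.py;python3 -m handwheel '[[[0.0497,0,0,0,0],[0.0497,0,0,0,0],[0.0497,0,0,0,0]]]'>/dev/null; python3 q.py; python3 -m handwheel '[[[0.0497,0,0,0,0],[0.0497,0,0,0,0],[0.0497,0,0,0,0]]]'>/dev/null; python3 q.py
cat > v.py <<'E'
from h import *
import cv2,sys
cv2.imwrite('pics/%s.png'%sys.argv[1],np.hstack([cv2.resize(viewer.read_camera('scene')[130:270,260:440],(540,420)),cv2.resize(viewer.read_camera('wrist')[184:384,156:356],(250,420))]))
E
python3 v.py e
```

```text
F [ 0.  -0.3  3.8] T [ 0.07  0.27 -0.09] open 0.0495 fing 20.9 z 0.1488 t 14.2667
F [ 0.3 -1.3  4.2] T [0.08 0.09 0.02] open 0.0498 fing 15.4 z 0.1492 t 14.5167
F [-0.2 -0.   2.4] T [0.13 0.   0.05] open 0.0498 fing 15.5 z 0.1491 t 14.7667
```

View pics/e.png

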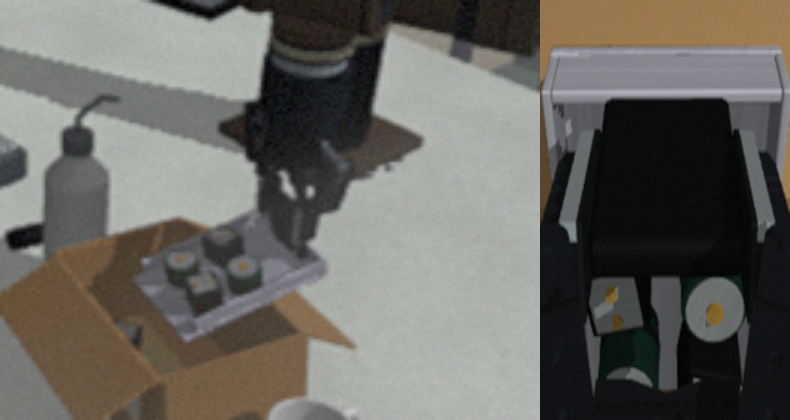

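```bash
python3 -m handwheel '[[[0.0497,0,0,-0.004,0],[0.0497,0,0,-0.004,0],[0.0497,0,0,-0.004,0],[0.0497,0,0,-0.004,0],[0.0497,0,0,0,0],[0.0497,0,0,0,0]]]'>/dev/null; python3 q.py; python3 -m handwheel '[[[0.0497,0,0,-0.004,0],[0.0497,0,0,-0.004,0],[0.0497,0,0,-0.003,0],[0.0497,0,0,0,0],[0.0497,0,0,0,0],[0.0497,0,0,0,0]]]'>/dev/null; python3 q.py
python3 - <<'E'
from h import *
for n in('reject_a','reject_b','tray_lip','tray_grip'):
    for c in('top','scene'): print(n,c,np.round(pt(c,n)[:7],2).tolist())
E
```

```text
F [-1.4  0.3  1.3] T [ 0.04  0.03 -0.02] open 0.05 fing 15.0 z 0.1655 t 15.3667
F [0.7 0.5 4. ] T [-0.05  0.15  0.05] open 0.0499 fing 14.6 z 0.1757 t 15.8667
reject_a top [[0.76, 122.88, 235.32], [0.65, 142.59, 238.89], [0.63, 139.01, 262.89], [0.51, 114.18, 257.59]]
reject_a scene [[0.62, 322.0, 223.1], [0.61, 332.7, 215.0], [0.52, 343.09, 224.29], [0.46, 325.99, 234.7]]
reject_b top [[0.76, 122.88, 235.32], [0.65, 142.59, 238.89], [0.63, 139.01, 262.89], [0.51, 114.18, 257.59]]
reject_b scene [[0.62, 322.0, 223.1], [0.61, 332.7, 215.0], [0.52, 343.09, 224.29], [0.46, 325.99, 234.7]]
tray_lip top [[0.78, 141.11, 217.0]]
tray_lip scene [[0.9, 314.52, 230.78]]
tray_grip top [[0.65, 113.31, 295.72], [0.3, 151.19, 271.99], [0.17, 128.31, 256.2]]
tray_grip scene [[0.78, 354.3, 204.29]]
```

```bash
cat > l.py <<'E'
from h import *
def lip():
    rs=[]
    for c in('top','scene'):
        r=pt(c,'tray_lip')
        if r: rs.append(ray(cam(c),*r[0][1:]))
    if len(rs)<2: return None
    p=tri(rs); s=get_state(); g=s['eef_pos']-[0,0,-ctrl.pinch_z]; d=p-g; h=np.hypot(d[0],d[1])
    print('lip',p.round(3),'tilt deg',np.degrees(np.arctan2(-d[2],h)-np.arctan2(41,143)).round(1),'dist',np.linalg.norm(d).round(3),'(0.149)')
lip()
C=cam('top')
for r in pt('top','reject_a')[:7]: print(np.round(r,2),onz(C,*r[1:],.1)[:2].round(3))
E
python3 l.py
python3 -m handwheel '[[[0.04975,0,0,0,0],[0.0498,0,0,0,0],[0.0498,0,0,0,0],[0.0498,0,0,0,0]]]'>/dev/null; python3 q.py;python3 l.py
```

```text
lip [0.496 0.265 0.121] tilt deg 14.3 dist 0.146 (0.149)
[  0.76 122.88 235.32] [0.44  0.325]
[  0.65 142.59 238.89] [0.431 0.276]
[  0.63 139.01 262.89] [0.372 0.284]
[  0.51 114.18 257.59] [0.386 0.345]
F [-0.7 -0.2  3. ] T [0.06 0.01 0.  ] open 0.0497 fing 9.7 z 0.176 t 16.75
lip [0.496 0.265 0.121] tilt deg 14.4 dist 0.146 (0.149)
[  0.76 122.88 235.32] [0.44  0.325]
[  0.65 142.59 238.89] [0.431 0.276]
[  0.63 139.01 262.89] [0.372 0.284]
[  0.51 114.18 257.59] [0.386 0.345]
```

```bash
sed -i 's/^def pt(c,name):/def pt(c,name):\n    viewer.read_camera(c)/' h.py; python3 l.py
```

```text
lip [0.463 0.234 0.125] tilt deg 19.6 dist 0.119 (0.149)
[  0.74 166.4  230.28] [0.452 0.218]
[  0.62 144.69 225.98] [0.462 0.272]
[  0.62 173.21 219.11] [0.479 0.202]
[  0.59 158.21 217.31] [0.483 0.239]
```

Run:
```python
from h import *
Fs=[];Ts=[]
for c in('wrist','top','scene'):
    for n in('reject_a','reject_b','tray_lip','tray_grip','tray'):
        print(c,n,np.round(pt(c,n)[:7],2).tolist())
        s=get_state(); r=R.from_quat(s['tcp_rot']).inv(); Fs.append(r.apply(s['contact_force']));Ts.append(r.apply(s['wrist_torque']))
print(np.mean(Fs,0),np.mean(Ts,0),np.std(Fs,0))
m=viewer.outline_of('top','tray'); print([(x['confidence'],x['extent']) for x in m])
np.save('m.npy',m[0]['mask'])
# expected tray corners for tilts, projected in top & scene
s=get_state(); g=s['eef_pos']+[0,0,ctrl.pinch_z]; X=-yaw()[:,0]; 
for t in(20,28,35,42):
    a=np.radians(t); 
    p=g+X*(.143*np.cos(a)-.041*np.sin(a))-np.array([0,0,1])*(.143*np.sin(a)+.041*np.cos(a))
    print(t,p.round(3),np.round(proj(cam('top'),p)),np.round(proj(cam('scene'),p)))
```

```text
wrist reject_a [[0.61, 230.09, 301.29], [0.38, 253.9, 159.21]]
wrist reject_b [[0.88, 223.28, 320.29], [0.55, 281.91, 325.9]]
wrist tray_lip []
wrist tray_grip [[0.77, 256.72, 267.69]]
wrist tray [[0.75, 256.31, 256.51], [0.63, 20.79, 267.92]]
top reject_a [[0.67, 160.82, 220.68], [0.66, 157.18, 196.99], [0.64, 177.31, 199.3], [0.47, 172.08, 218.61]]
top reject_b [[0.7, 260.51, 233.4], [0.67, 168.19, 218.3], [0.64, 158.62, 218.5], [0.52, 176.28, 195.99], [0.16, 133.99, 273.6]]
top tray_lip [[0.57, 162.2, 225.48]]
top tray_grip [[0.9, 132.71, 273.41], [0.39, 168.91, 217.0]]
top tray [[0.91, 146.59, 253.02], [0.47, 170.7, 164.31]]
scene reject_a [[0.56, 283.39, 220.49], [0.45, 321.08, 254.59], [0.25, 177.51, 178.21]]
scene reject_b [[0.62, 318.0, 231.51], [0.55, 316.72, 248.99], [0.52, 322.51, 259.08], [0.19, 260.2, 179.71]]
scene tray_lip [[0.87, 323.99, 231.09]]
scene tray_grip [[0.64, 356.92, 196.61]]
scene tray [[0.92, 346.11, 215.62]]
[-0.20132     0.28964498  1.29560942] [-0.0133164  -0.06581071 -0.01677403] [0.62316566 0.67785812 0.54652137]
[(0.6, [0.233, 0.5763, 0.1146, 0.1747]), (0.6, [0.2439, 0.4104, 0.16, 0.0945])]
20 [0.488 0.238 0.107] [158. 216.] [315. 228.]
28 [0.475 0.24  0.091] [158. 221.] [319. 231.]
35 [0.462 0.243 0.079] [158. 226.] [323. 233.]
42 [0.447 0.247 0.068] [158. 231.] [327. 235.]
```

```bash
python3 -m handwheel '[[[0.0498,0,0,-0.004,0],[0.0498,0,0,-0.003,0],[0.0498,0,0,0,0],[0.0498,0,0,0,0],[0.0498,0,0,0,0],[0.0498,0,0,0,0],[0.03,0,0,0,0],[0.03,0,0,0,0],[0.03,0,0,0,0]]]' 70 >/dev/null; python3 q.py; python3 -m handwheel '[[[0.03,0,0,-0.01,0],[0.03,0,0,-0.02,0],[0.03,0,0,-0.03,0],[0.03,0,0,-0.02,0],[0.03,0,0,-0.01,0],[0.03,0,0,0,0]]]'>/dev/null
python3 - <<'E'
from h import *
Fs=[];Ts=[]
for c in('top','scene'):
    for n in('reject_a','reject_b','tray_lip'):
        print(c,n,np.round(pt(c,n)[:7],2).tolist())
        s=get_state(); r=R.from_quat(s['tcp_rot']).inv(); Fs.append(r.apply(s['contact_force']));Ts.append(r.apply(s['wrist_torque']))
print(np.mean(Fs,0),np.mean(Ts,0))
g=s['eef_pos']+[0,0,ctrl.pinch_z]; X=-yaw()[:,0]; print(g)
for t in(20,28,35,42,50):
    a=np.radians(t); 
    p=g+X*(.143*np.cos(a)-.041*np.sin(a))-np.array([0,0,1])*(.143*np.sin(a)+.041*np.cos(a))
    print(t,p.round(3),np.round(proj(cam('top'),p)),np.round(proj(cam('scene'),p)))
E
python3 w.py
```

```text
F [0.3 0.2 2.3] T [-0.04  0.03 -0.01] open 0.0486 fing 72.8 z 0.1827 t 19.5
top reject_a [[0.67, 160.0, 215.0], [0.63, 160.61, 197.91], [0.45, 178.02, 198.68], [0.4, 171.42, 219.0]]
top reject_b [[0.64, 176.08, 197.8], [0.48, 158.0, 217.5], [0.46, 133.79, 255.4], [0.42, 160.72, 194.38], [0.42, 171.88, 216.81], [0.36, 100.61, 215.31]]
top tray_lip [[0.62, 150.32, 226.48]]
scene reject_a [[0.52, 318.92, 259.39], [0.47, 314.21, 256.7], [0.46, 314.88, 247.49]]
scene reject_b [[0.55, 314.68, 247.72], [0.51, 321.59, 257.59]]
scene tray_lip [[0.9, 325.99, 206.21]]
[ 0.12828216 -0.26321533  2.05266494] [0.01132504 0.03213422 0.00111106]
[0.37010823 0.26355665 0.29120176]
20 [0.488 0.237 0.204] [147. 216.] [318. 199.]
28 [0.475 0.24  0.188] [147. 222.] [322. 203.]
35 [0.461 0.243 0.176] [147. 227.] [326. 205.]
42 [0.447 0.246 0.165] [147. 234.] [330. 207.]
50 [0.429 0.25  0.155] [147. 241.] [336. 209.]
t 20.6 pos [0.3701 0.2636 0.2725] toolx [-0.976  0.217] tooly [0.217 0.976] tilt [ 0.001 -0.    -1.   ] F [-0.  -0.2 -1.5] open 0.0485 fing 73.0
carton frame -0.1183 -0.0011 0.2725
```

```bash
python3 -m handwheel '[[[0.03,0,0,-0.02,0],[0.03,0,0,-0.03,0],[0.03,0,0,-0.025,0],[0.03,-0.0182,-0.0243,0,0],[0.03,-0.0182,-0.0243,0,0],[0.03,-0.0182,-0.0243,0,0],[0.03,-0.0182,-0.0243,0,0],[0.03,-0.0182,-0.0243,0,0],[0.03,-0.0182,-0.0243,0,0],[0.03,-0.0182,-0.0243,0,0],[0.03,-0.0182,-0.0243,0,0]]]' 70;python3 w.py; python3 -m handwheel '[[[0.03,-0.0024,-0.0295,0,0],[0.03,-0.0024,-0.0295,0,0],[0.03,-0.0024,-0.0295,0,0],[0.03,-0.0024,-0.0295,0,0],[0.03,-0.0024,-0.0295,0,0],[0.03,-0.0024,-0.0295,0,0],[0.03,-0.0024,-0.0295,0,0],[0.03,-0.0024,-0.0295,0,0],[0.03,-0.0024,-0.0295,0,0],[0.03,-0.0024,-0.0295,0,0],[0.03,0,0,0,5],[0.03,0,0,0,0]]]'; python3 w.py;  python3 q.py
```

```text
time: 21.52
eef_pos: [0.4705, 0.0407, 0.3479]
tcp_rot: [0.109, 0.994, 0.0, 0.0]
contact_force: [0.8, 0.0, -1.8]
opening: 0.575
finger_force: 73.4
t 21.5167 pos [0.4705 0.0407 0.3479] toolx [-0.976  0.217] tooly [0.217 0.976] tilt [-0.  0. -1.] F [ 0.8  0.  -1.8] open 0.0491 fing 73.4
carton frame 0.0264 -0.1981 0.3479
time: 22.52
eef_pos: [0.429, -0.2524, 0.3474]
tcp_rot: [0.155, 0.988, 0.0, -0.0]
contact_force: [-0.1, 1.0, -2.6]
opening: 0.57
finger_force: 73.7
t 22.5167 pos [ 0.429  -0.2524  0.3474] toolx [-0.952  0.306] tooly [0.306 0.952] tilt [ 0.001  0.    -1.   ] F [-0.1  1.  -2.6] open 0.0487 fing 73.7
carton frame 0.0469 -0.4935 0.3474
F [0.4 0.9 2.6] T [-0.03  0.02 -0.  ] open 0.0487 fing 73.7 z 0.3474 t 22.5167
```

```bash
python3 -m handwheel '[[[0.03,0,0,0.03,0],[0.03,0,0,0.04,0],[0.03,0,0,0.04,0],[0.03,0,0,0.04,0],[0.03,0,0,0.03,0],[0.03,0,0,0.01,0],[0.0495,0,0,0,0],[0.0496,0,0,0,0],[0.0496,0,0,0,0]]]' 20 >/dev/null; python3 q.py; python3 -m handwheel '[[[0.0496,0,0,0.008,0],[0.0496,0,0,0.008,0],[0.0496,0,0,0.008,0],[0.0496,0,0,0.008,0],[0.0496,0,0,0,0]]]' >/dev/null; python3 q.py; python3 -m handwheel '[[[0.0496,0,0,0.008,0],[0.0496,0,0,0.008,0],[0.0496,0,0,0.008,0],[0.0496,0,0,0.008,0],[0.0496,0,0,0.008,0],[0.0496,0,0,0,0]]]' >/dev/null; python3 q.py;python3 -m handwheel '[[[0.0497,0,0,0.005,0],[0.0497,0,0,0.005,0],[0.0497,0,0,0.003,0],[0.0497,0,0,0,0]]]' >/dev/null; python3 q.py; python3 l.py | head -1; python3 w.py
```

```text
F [0.5 0.3 1.5] T [0.02 0.02 0.02] open 0.0498 fing 19.6 z 0.1609 t 23.2667
F [-0.5 -0.4  0. ] T [ 0.2  -0.25  0.08] open 0.0497 fing 20.1 z 0.1244 t 23.6833
F [ 0.2 -0.1  1.6] T [ 0.1  -0.15 -0.  ] open 0.0496 fing 20.1 z 0.0834 t 24.1833
F [ 4.6  0.2 -7. ] T [-0.31  0.53 -0.06] open 0.0497 fing 15.4 z 0.0738 t 24.5167
lip [0.577 0.003 0.211] tilt deg -38.0 dist 0.317 (0.149)
t 24.8167 pos [ 0.4297 -0.251   0.0738] toolx [-0.954  0.301] tooly [0.301 0.954] tilt [ 0.  0. -1.] F [-3.1  1.8  6. ] open 0.0497 fing 15.4
carton frame 0.0473 -0.492 0.0738
```

```bash
python3 -m handwheel '[[[0.0499,0,0,0,0],[0.0500,0,0,0,0],[0.0503,0,0,0,0],[0.0510,0,0,0,0],[0.055,0,0,0,0],[0.065,0,0,0,0],[0.0854,0,0,0,0],[0.0854,0,0,0,0],[0.0854,0,0,0,0],[0.0854,0,0,0,0]]]' >/dev/null; python3 q.py; python3 -m handwheel '[[[0.0854,0,0,-0.01,0],[0.0854,0,0,-0.03,0],[0.0854,0,0,-0.04,0],[0.0854,0,0,-0.04,0],[0.0854,0,0,-0.02,0],[0.0854,0,0,0,0],[0.0854,0,0,0,0]]]' >/dev/null; python3 q.py
python3 - <<'E'
from h import *
import cv2
np.set_printoptions(precision=3,suppress=True)
C=cam('wrist')
for n,z in(('tray_grip',.09),('tray_lip',.049),('tray',.045),('gauge_block',.045),('reject_a',.049)):
    for r in pt('wrist',n)[:2]: print(n,np.round(r,2),onz(C,*r[1:],z))
for n,z in(('tray_grip',.09),('tray_lip',.049),('disc',.045),('screw_jar',.045),('mug',0),('wash_bottle',0),('screwdriver',0),('gauge_block',.045),('flap_near_edge',.085),('flap_far_edge',.085)):
    print(n,[(x[0],onz(cam('top'),*x[1:],z)[:2]) for x in pt('top',n)[:1]])
a=[viewer.read_camera('wrist'),viewer.read_camera('scene')[80:280,130:400],viewer.read_camera('top')[100:300,60:330]]
w=cv2.resize(a[0],(533,400)); s=np.vstack([a[1],np.hstack([a[2]])]); s=s[:, :267]
cv2.imwrite('pics/f.png',np.hstack([w,s]))
E
```

```text
F [ 0.9 -0.3  0.4] T [ 0.03 -0.03  0.01] open 0.0852 fing 0.0 z 0.0728 t 25.65
F [0.2 0.3 0.3] T [-0.02  0.   -0.02] open 0.0854 fing 0.0 z 0.2153 t 26.2333
tray_grip [  0.83 258.51 176.91] [ 0.426 -0.251  0.09 ]
tray_lip [  0.88 254.92 297.6 ] [ 0.571 -0.3    0.049]
tray [  0.58 255.18 232.4 ] [ 0.496 -0.276  0.045]
gauge_block [  0.96 339.81 118.  ] [ 0.408 -0.166  0.045]
tray_grip [(0.87, array([ 0.423, -0.248]))]
tray_lip [(0.66, array([ 0.57 , -0.307]))]
disc [(0.61, array([ 0.633, -0.149]))]
screw_jar [(0.61, array([ 0.654, -0.346]))]
mug [(0.68, array([0.485, 0.422]))]
wash_bottle [(0.88, array([0.461, 0.064]))]
screwdriver [(0.68, array([ 0.427, -0.021]))]
gauge_block [(0.72, array([ 0.395, -0.163]))]
flap_near_edge [(0.89, array([0.353, 0.263]))]
flap_far_edge [(0.61, array([0.623, 0.215]))]
```

View pics/f.png

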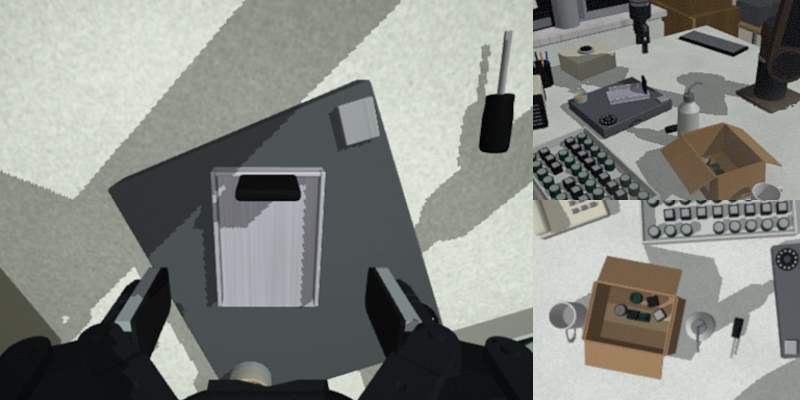

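The wrist view shows the empty tray lying flat on the plate, from about (212,170) to (323,305). Six pieces lie in the carton around (640,305), both flaps are folded out, and the bystanders are where they started. The gripper is clear of everything, so I'm handing in.

```bash
python3 -c "
from plant import sign_off
print(sign_off())"
```

```text
the job is handed in; nothing more can be done
None
```

The job is handed in after about 27 s of robot time: both flaps are folded past level, all four rejects are in the carton, the empty tray lies flat and released on the plate, and none of the other things on the bench moved noticeably.

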